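# Hold the clip open over the score card

## Robot

A 6-joint arm with a two-finger parallel gripper is mounted at the origin on the work surface. World frame = base frame: x ahead of the robot, y to its left, z up, the work surface at z = 0. Lengths are in m, angles in rad, forces in N, time in s.
With the tool pointing down it reaches from about 0.25 to 0.85 m from the base axis. Payload 12.5 kg.
Tool frame: the origin (TCP) lies at the very end of the fingers, on their centre line; the grasp point (between the pads) lies 19 mm behind it; x points along the fingers, y is the direction in which the jaws open and shut, and the axes are right-handed (so a half turn about x gives the same grasp; the last joint's range is limited). The gripper opens to 93 mm and grips with 3 to 60 N. Pads are 15 mm wide; open, the fingers measure 128 mm over their backs; the gripper's body (75 mm by 188 mm) begins 65 mm behind the grasp point.
Start: joints at [1.179, 0.351, 1.652, -0, 1.139, -0.085], TCP at [0.166, 0.524, 0.219] pointing down, gripper open.
Joint ranges: [-2.75, 2.75], [-0.79, 2.1], [0.01, 2.65], [-1.57, 4.71], [0.07, 3.14], [-2.87, 2.87]. Speed limits (rad/s): [2.22, 2.22, 2.79, 3.14, 3.14, 3.14].

## Interface

Orientations are given as a 3x3 rotation matrix whose columns are the frame's x, y, z axes.
In Python, from workcell import observe, grab_frame, ticket gives the robot as it stands.
- The arm moves only by the tool step_arm, never from a script. Its argument "targets" is a list of rows, each an object of numbers: "x", "y", "z": the shift along the tool's x, y, z in units of 25 mm (1.0 is 25 mm); "ax", "ay", "az": the turn, a rotation vector about the tool's x, y, z in units of 6 degrees (1.0 is 6 degrees); "grip": the opening, from 0 (shut) to 1 (fully open). A call has 1 to 8 rows; each row is the pose to reach, as a shift and turn from the pose commanded when the call began, along the tool's axes at that moment; what a row does not reach only later rows make up. A row lasts 1/10 s, in which the tool goes at most 50 mm and 8.59 degrees, less where a joint would pass 70% of its speed; a pose out of reach is approached as far as the arm can. A call with a gripper value outside its range is refused whole. The fingers move at their own pace and stop on an object; "grip_force" is the grip in N (left out, the last holds). Time passes only in rows, so rows that repeat a pose let the fingers close. It gives the time, the measured TCP pose, the force and the opening at its end, in the units of the state.
- observe(): the state, without advancing time (a new reading comes with each control period).
- grab_frame(name): name is "scene" or "top"; returns a dict with "pixels" (400x640x3 uint8, red, green, blue), "vertical_fov" (degrees; the focal length in pixels is half the picture's height over the tangent of half this angle, whatever the lens; pixels are square), "cx", "cy" (the principal point, pixels), "k1" (the pictures are not rectified: a ray, as slopes to the right and down, at radius r is drawn at 1 + k1 r^2 times it, then the intrinsics apply), "cam_to_world" (4x4, takes a point from camera to world coordinates). Camera axes: x right, y up, looking along -z (the intrinsics and any distortion apply to the point x, -y, -z); pixel columns grow to the right and rows downward; lengths in m; the calibration is good to about 2 mm. A picture is of the moment at which its call begins. There is no depth.
- ticket.sign_off(): hands the job in, once; it reports no verdict.
The state is a dict: "t": time; "joint_positions": joint angles; "dq": joint speeds; "effort": joint torques, N m; "ee_pos": TCP position; "ee_rot": TCP orientation; "wrist_force": force on the tool from outside, world axes, zero at the start; "ft_torque": the same for the moment, N m; "grip_width": opening from 0.0 (shut) to 1.0 (fully open).
Only numpy, scipy, OpenCV 4.12 (cv2) and the standard library are available. Lean on these libraries where they do the work, as an engineer would, in place of code of your own. Each camera call takes 0.05 s, during which the arm holds its last target. There are 200 camera calls.

## Task

Push the little green cupboard door shut until it seats on its catch, so that the score card standing in the door's pocket keeps still. Then squeeze the tails of the orange spring clip to spread its jaws wide, take it off its stand and bring it down, still gaping, astride the middle of the card's top edge, one jaw in front of the card and one behind, well over the edge, clear of the card on both sides and above. Finish there, still holding the clip squeezed open in the air so that I can slip a new score sheet in; leave the dice and the bell where they are.

Things in the scene. Friction and masses are not known exactly. Their poses are not given: they have to be found in the camera images.
- door (a joint): Green door (146 wide, 98 tall, 10 mm thick) on the front of a small fixed wooden cupboard (80 deep, 150 wide, 108 mm tall). In rad: 0 = shut, seated; grows as it swings towards the robot; starts at 0.35 to 0.7. Stays where left, moves with under 1 N; in the last 0.12 rad it must be pushed over a spring catch (about 5 N at the free edge), which then pulls it home to 0.
- door_hinge (a point): On the door's upright hinge line, 56 mm above the shelf, at the door's left edge seen from the robot. Axes turn with the door: x is its inward normal, y runs along the door towards the hinge (the panel reaches from here to y = -146 mm), z up. Front face at x = -10 mm. Shutting turns the door counter-clockwise seen from above.
- door_push (a point): A good spot to push: on the door's front face, 120 mm from the hinge, 14 mm below the door's top edge (which is 105 mm above the shelf). Same axes as door_hinge. The card is 33 mm away from it, towards the hinge.
- card_edge (a point): Middle of the top edge of the stiff cream and blue score card in a pocket on the door's front; it moves with the door. Card 3 mm thick, 70 mm wide, stands 47 mm above the door's top; edge 152 mm above the shelf, 44 mm above the cupboard's top. x is the card's normal (away from the robot), y along the edge, z up. It is at (-13, -52, 96) mm in door_hinge's axes.
- clip_grip (a point): Where to squeeze the orange spring clip: centre between its two upright tails, 30 mm above its pivot, at the start 105 mm above the shelf. Tails: plates 30 mm wide, up to 46 mm above the pivot, splayed: 43 mm over their outsides here, 51 mm at the ends; squeezed parallel they stop at 26 mm. x: squeeze direction, y: along the pivot. Fixed to one half, so it leans up to 0.3 rad when squeezed.
- clip_spread (a joint): How far the clip is spread, in rad: 0 = closed on a 3 mm plate, 0.6 = fully spread at its stop (tails parallel, jaw tips 22 mm apart inside); the gap grows evenly with it. Full squeeze needs about 7 N on the tails; a grip of 20 N or more reaches and holds the stop.
- clip: The clip, about 55 g. At the start it stands upright, jaws down, shut on the stand's fin. Origin on the pivot, a 10 mm barrel 34 mm long along y, whose underside (roof between the jaws) is 5 mm below the origin. Jaws: plates 36 mm wide, 3.5 mm thick; spread, their tips reach 33 mm below the pivot. The body is one half of the clip and leans with it when squeezed.
- tip_a (a point): Inside of the tip of one jaw, 34 mm from the pivot.
- tip_b (a point): Inside of the tip of the other jaw, 34 mm from the pivot.
- stand_top (a point): The clip's stand (fixed): black base 70 x 80 x 12 mm with an upright steel fin. This is the middle of the fin's top edge (50 mm wide, 3 mm thick, 70 mm above the shelf), 5 mm below the pivot of the clip at the start. x is the fin's normal, y along its edge.
- bell: Polished steel egg-shaped bell, 60 mm wide, 74 mm tall, origin under its middle. Leave alone.
- die_a: Purple die, 22 mm, on the flat grey 3 mm thick mat; origin under its middle. Leave alone.
- die_b: The other purple die, same size. Leave alone.
Not all that is in view belongs to the job. Of the things shaped like the clip, the orange one is meant.

How it is judged:
By the outcome, as a careful person would: the job done as asked, in the order asked, and still so for the second after the job is handed in, while the arm keeps its last pose, push and grip.
It also fails if it takes over 56 s, if anything falls off the work surface, if the arm or the gripper's body presses on something with over 40 N, if the wrist force passes 120 N, or if a joint passes its speed limit or range.

## Working session

There is one attempt and no reset: what is moved stays moved. The work goes in short steps, Python scripts to look and compute and a tool call to move; the robot and the scene stay as the last step left them, time stands still between calls to the robot, and variables do not carry over. Pictures are saved under pics/ and viewed, about 8 in all and at most 12, crops included, and the job is handed in when it is done.

Besides the shell and the picture viewer there is one more tool, called after "Emit:" as a command line: name --argument value ..., lists and objects as JSON in quotes. step_arm: Moves the arm, as the interface text tells. Its arguments: {"type":"object","properties":{"targets":{"type":"array","items":{"type":"object","properties":{"x":{"type":"number"},"y":{"type":"number"},"z":{"type":"number"},"ax":{"type":"number"},"ay":{"type":"number"},"az":{"type":"number"},"grip":{"type":"number"}}}},"grip_force":{"type":"number"}},"required":["targets"]}

```bash
mkdir -p pics; cat > h.py <<'E'
import numpy as np, cv2
from workcell import observe, grab_frame, ticket
def K(f):
    h,w=f["pixels"].shape[:2]; fl=h/2/np.tan(np.radians(f["vertical_fov"])/2)
    return fl
def ray(f,u,v):
    fl=K(f); d=np.array([(u-f["cx"])/fl,(v-f["cy"])/fl]); p=d.copy()
    for _ in range(30): p=d/(1+f["k1"]*(p@p))
    M=np.array(f["cam_to_world"]); return M[:3,3], M[:3,:3]@np.array([p[0],-p[1],-1])
def atz(f,u,v,z):
    o,d=ray(f,u,v); return o+d*(z-o[2])/d[2]
def proj(f,P):
    M=np.array(f["cam_to_world"]); q=M[:3,:3].T@(np.asarray(P)-M[:3,3]); s=np.array([q[0],-q[1]])/-q[2]
    s=s*(1+f["k1"]*(s@s)); return s*K(f)+[f["cx"],f["cy"]]
def save(f,n,box=None,scale=1):
    im=f["pixels"][:,:,::-1]
    if box: im=im[box[1]:box[3],box[0]:box[2]]
    cv2.imwrite(n,cv2.resize(im,None,fx=scale,fy=scale,interpolation=cv2.INTER_CUBIC))
def tri(f1,p1,f2,p2):
    o,d=ray(f1,*p1);a,b=ray(f2,*p2); s=np.linalg.lstsq(np.c_[d,-b],a-o,rcond=None)[0]
    return (o+d*s[0]+a+b*s[1])/2, np.linalg.norm(o+d*s[0]-a-b*s[1])
E
python3 - <<'E'
from h import *
import pickle
fs={n:grab_frame(n) for n in("scene","top")}
pickle.dump(fs,open("f0.pkl","wb"))
for n,f in fs.items():
    save(f,f"pics/{n}0.png",None,1.25); print(n,f["vertical_fov"],f["cx"],f["cy"],f["k1"],np.round(f["cam_to_world"],3).tolist())
s=observe(); print(s["ee_pos"],np.round(s["ee_rot"],3).tolist())
E
```

```text
scene 49.22105836345303 309.92829335600555 198.6619094575147 -0.011504809213616372 [[0.372, -0.673, 0.64, 1.037], [0.928, 0.28, -0.245, -0.189], [-0.015, 0.685, 0.729, 0.665], [0.0, 0.0, 0.0, 1.0]]
top 54.07342833382973 316.86887911226444 198.60646575759804 -0.030472524294452564 [[-0.029, 0.994, -0.102, 0.464], [-0.999, -0.024, 0.044, 0.014], [0.041, 0.103, 0.994, 0.885], [0.0, 0.0, 0.0, 1.0]]
[0.16594798 0.52403502 0.21816186] [[-0.0, 0.302, 0.953], [-0.001, 0.953, -0.302], [-1.0, -0.001, -0.0]]
```

View pics/scene0.png

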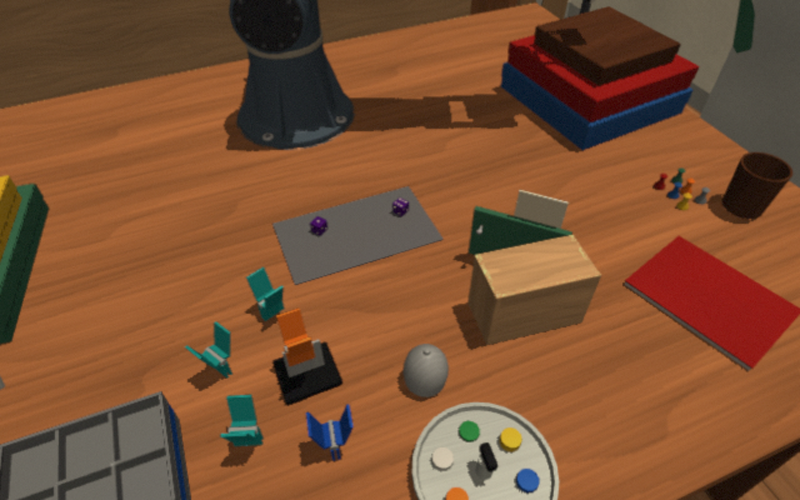

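View pics/top0.png

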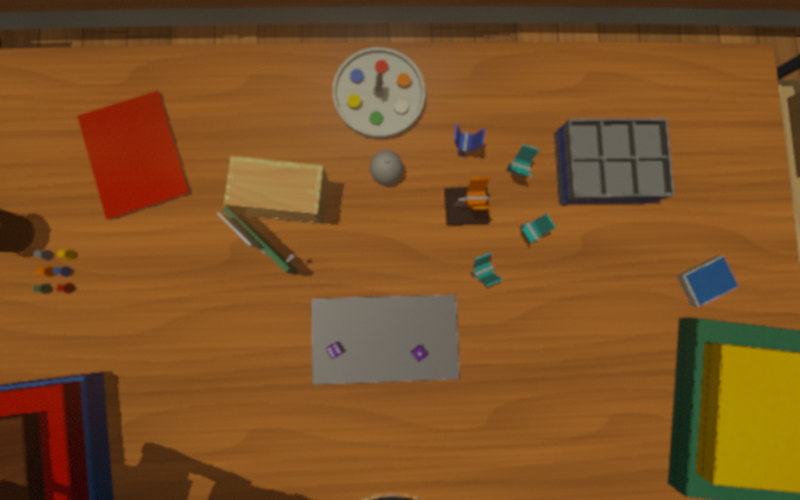

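Scene view: the door stands open (hinge near (475,250), card (540,208)). The orange clip on its stand is at (297,340). Top view (shown at 1.25x): the door runs from (225,212) to (292,268), the orange clip is at (475,195), and the bell is at (387,168). Next I'll take enlarged crops in a single picture.

```bash
python3 - <<'E'
from h import *
import pickle
fs=pickle.load(open("f0.pkl","rb"))
def crop(f,x,y,w,h,s): 
    im=f["pixels"][y:y+h,x:x+w,::-1]; return cv2.resize(im,(w*s,h*s),interpolation=cv2.INTER_CUBIC)
t,s=fs["top"],fs["scene"]
a=np.hstack([crop(t,170,120,100,75,4),crop(t,345,135,100,75,4)[:, :400]])
b=np.hstack([crop(s,365,145,100,75,4),crop(s,205,240,100,75,4)])
cv2.imwrite("pics/crop0.png",np.vstack([a,b]))
E
```

```text
(no output)
```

View pics/crop0.png

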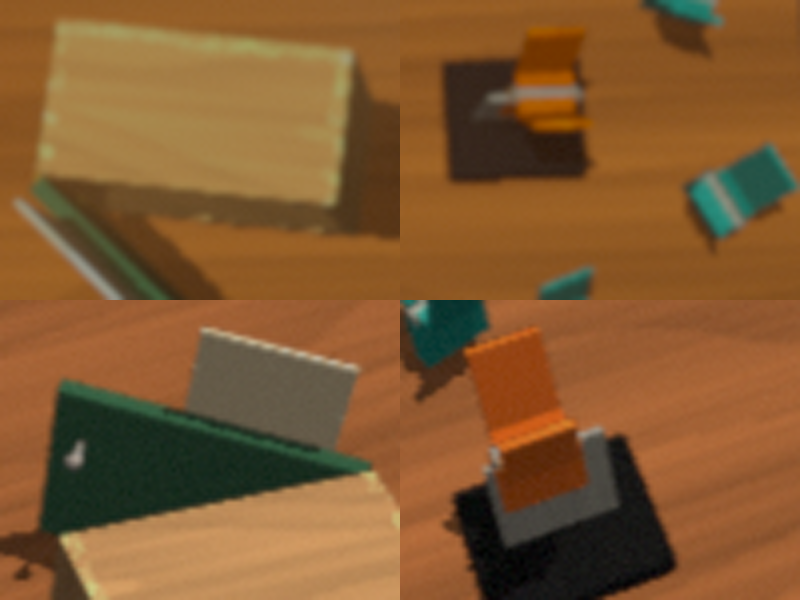

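```bash
python3 - <<'E'
from h import *
import pickle
fs=pickle.load(open("f0.pkl","rb")); t,s=fs["top"],fs["scene"]
T=lambda x,y:(170+x/4,120+y/4); T2=lambda x,y:(345+(x-400)/4,135+y/4)
S=lambda x,y:(365+x/4,145+(y-300)/4); S2=lambda x,y:(205+(x-400)/4,240+(y-300)/4)
pr=lambda n,p:print(n,np.round(np.asarray(p)*1000,1))
c=[atz(t,*T(*p),.108) for p in((58,20),(352,50),(337,207),(38,178))]
for i,p in enumerate(c): pr("cup top",p)
print([np.linalg.norm(c[i]-c[(i+1)%4])*1000 for i in range(4)])
for n,p in(("-y far",(62,532)),("hinge",(375,470))): pr("cup scene front edge "+n,atz(s,*S(*p),.108))
for p in((200,328),(357,368)): pr("card scene",atz(s,*S(*p),.152))
pr("card top",atz(t,*T(15,202),.152))
for p in((62,380),(372,465)): pr("door back scene",atz(s,*S(*p),.105))
pr("door free top",atz(t,292/1.25,268/1.25,.105)); pr("door hinge top",atz(t,*T(38,180),.105))
for p in((510,97),(583,92)): pr("barrel t",atz(t,*T2(*p),.08))
for p in((528,30),(585,30),(530,127),(588,127)): pr("tail t",atz(t,*T2(*p),.121))
for p in((465,350),(540,328),(490,440),(575,420)): pr("tail s",atz(s,*S2(*p),.121))
for p in((443,62),(583,60),(588,178),(450,182)): pr("base t",atz(t,*T2(*p),.012))
pr("bell", atz(t,387/1.25,160/1.25,.074))
E
```

```text
cup top [699.4 243.1 108. ]
cup top [681.   95.6 108. ]
cup top [600.8 104.  108. ]
cup top [618.8 252.3 108. ]
[np.float64(148.6662582130509), np.float64(80.65847555461255), np.float64(149.3680030448353), np.float64(81.18474464565331)]
cup scene front edge -y far [604.3 106.4 108. ]
cup scene front edge hinge [624.6 252.8 108. ]
card scene [552.5 198.4 152. ]
card scene [601.8 247.3 152. ]
card top [598.8 249.4 152. ]
door back scene [515.4 154.4 105. ]
door back scene [619.2 255.8 105. ]
door free top [516.7 146.1 105. ]
door hinge top [618.3 253.2 105. ]
barrel t [ 627.  -140.4   80. ]
barrel t [ 628.9 -179.3   80. ]
tail t [ 652.7 -143.1  121. ]
tail t [ 652.2 -172.   121. ]
tail t [ 603.3 -141.9  121. ]
tail t [ 602.7 -171.1  121. ]
tail s [ 612.2 -175.   121. ]
tail s [ 613.1 -145.4  121. ]
tail s [ 655.8 -176.4  121. ]
tail s [ 659.3 -144.8  121. ]
base t [ 661.8 -115.8   12. ]
base t [ 661.5 -196.6   12. ]
base t [ 593.1 -196.1   12. ]
base t [ 592.6 -117.1   12. ]
bell [698.3 -10.   74. ]
```

Measurements agree with the given sizes:
- Cupboard top measures 149 x 81 mm and the card 69 mm.
- The hinge is near (622, 250.5) mm, the door is open about 0.66 rad, and the shut yaw is -7.1°.
- The clip is near (630, -157) mm with yaw about 0.

I'll raise the arm and move to in front of the door.

Emit:
step_arm --targets '[{"x": -2,"grip": 0},{"x": -3.5,"grip": 0},{"x": -3.5,"y": -1,"z": 2,"ax": 1.4,"grip": 0},{"x": -3.5,"y": -2,"z": 4,"ax": 2.8,"grip": 0},{"x": -3.5,"y": -3,"z": 6,"ax": 4.2,"grip": 0},{"x": -3.5,"y": -4,"z": 8,"ax": 5.6,"grip": 0},{"x": -3.5,"y": -5,"z": 10,"ax": 7,"grip": 0},{"x": -3.5,"y": -6,"z": 12,"ax": 8.4,"grip": 0}]' --grip_force 30

```text
invalid input
```

```bash
cat >> h.py <<'E'
def toolrow(pos,phi,R=None,p0=None):
    "units for a world TCP target (m) and tool-y angle phi (deg), tool straight down"
    from scipy.spatial.transform import Rotation as Ro
    s=observe(); R0=np.array(s["ee_rot"]); p=np.array(s["ee_pos"])
    c,q=np.cos(np.radians(phi)),np.sin(np.radians(phi))
    Rt=np.array([[0,c,q],[0,q,-c],[-1,0,0]])
    return np.round(np.r_[R0.T@(np.array(pos)-p)/.025, np.degrees(Ro.from_matrix(R0.T@Rt).as_rotvec())/6],2)
def st():
    s=observe(); R=np.array(s["ee_rot"]); print("t",s["t"],"p",np.round(s["ee_pos"],4),"phi",np.degrees(np.arctan2(R[1,1],R[0,1])).round(2),"xax",R[:,0].round(3),"F",np.round(s["wrist_force"],2),"g",s["grip_width"])
E
python3 -c "
from h import *
st(); print(toolrow([.495,.208,.25],-45)); print(toolrow([.495,.208,.08],-45))"
```

```text
t 0.1 p [0.1659 0.524  0.2182] phi 72.42 xax [-0.    -0.001 -1.   ] F [-0.14 -0.48 -0.56] g 1.0015590946671067
[-1.270e+00 -8.080e+00  1.636e+01  1.957e+01  1.000e-02  1.000e-02]
[ 5.530e+00 -8.070e+00  1.637e+01  1.957e+01  1.000e-02  1.000e-02]
```

Emit:
step_arm --targets '[{"x": -2,"y": 0,"z": 0,"ax": 0,"ay": 0,"az": 0,"grip": 0},{"x": -3.5,"y": 0,"z": 0,"ax": 0,"ay": 0,"az": 0,"grip": 0},{"x": -3.5,"y": -1,"z": 2,"ax": 1.4,"ay": 0,"az": 0,"grip": 0},{"x": -3.5,"y": -2,"z": 4,"ax": 2.8,"ay": 0,"az": 0,"grip": 0},{"x": -3.5,"y": -3,"z": 6,"ax": 4.2,"ay": 0,"az": 0,"grip": 0},{"x": -3.5,"y": -4,"z": 8,"ax": 5.6,"ay": 0,"az": 0,"grip": 0},{"x": -3.5,"y": -5,"z": 10,"ax": 7,"ay": 0,"az": 0,"grip": 0},{"x": -3.5,"y": -6,"z": 12,"ax": 8.4,"ay": 0,"az": 0,"grip": 0}]' --grip_force 30

```text
t: 0.9
ee_pos: [0.3824, 0.3136, 0.3061]
ee_rot: [[-0.0, 0.929, 0.369], [-0.0, 0.369, -0.929], [-1.0, -0.0, -0.0]]
wrist_force: [0.7, 0.6, 0.1]
grip_width: 0.365
```

```bash
python3 -c "
from h import *
st(); print(toolrow([.495,.208,.25],-45)); print(toolrow([.495,.208,.08],-45))"
```

```text
t 0.9 p [0.3824 0.3136 0.3061] phi 21.68 xax [-0. -0. -1.] F [0.71 0.63 0.05] g 0.3647962846842159
[ 2.24  2.63  5.59 11.11  0.    0.  ]
[ 9.04  2.63  5.59 11.11  0.    0.  ]
```

Emit:
step_arm --targets '[{"x": 0,"y": 0,"z": 0,"ax": 1.4,"ay": 0,"az": 0,"grip": 0},{"x": 0,"y": 0,"z": 0,"ax": 2.8,"ay": 0,"az": 0,"grip": 0},{"x": 0,"y": 0,"z": 0,"ax": 4.2,"ay": 0,"az": 0,"grip": 0},{"x": 0,"y": 0,"z": 0,"ax": 5.6,"ay": 0,"az": 0,"grip": 0},{"x": 0,"y": 0,"z": 0,"ax": 7,"ay": 0,"az": 0,"grip": 0},{"x": 0,"y": 0,"z": 0,"ax": 8.4,"ay": 0,"az": 0,"grip": 0},{"x": 0,"y": 0,"z": 0,"ax": 9.8,"ay": 0,"az": 0,"grip": 0},{"x": 0,"y": 0,"z": 0,"ax": 9.8,"ay": 0,"az": 0,"grip": 0}]'

```text
t: 1.7
ee_pos: [0.3812, 0.3153, 0.3059]
ee_rot: [[-0.0, 0.8, -0.601], [-0.0, -0.601, -0.8], [-1.0, -0.0, 0.001]]
wrist_force: [-0.6, -0.2, 0.3]
grip_width: 0.009
```

```bash
python3 -c "
from h import *
st(); print(toolrow([.485,.215,.23],-45)); print(toolrow([.485,.215,.08],-45))"
```

```text
t 1.7 p [0.3812 0.3153 0.3059] phi -36.91 xax [-0. -0. -1.] F [-0.56 -0.22  0.3 ] g 0.008665457217540954
[3.03 5.73 0.71 1.35 0.01 0.  ]
[9.03 5.73 0.71 1.35 0.01 0.  ]
```

Emit:
step_arm --targets '[{"x": 1.5,"y": 2,"z": 0.3,"ax": 0.7,"ay": 0,"az": 0,"grip": 0},{"x": 3,"y": 3.8,"z": 0.5,"ax": 1.35,"ay": 0,"az": 0,"grip": 0},{"x": 4,"y": 5,"z": 0.7,"ax": 1.35,"ay": 0,"az": 0,"grip": 0},{"x": 5.5,"y": 5.7,"z": 0.7,"ax": 1.35,"ay": 0,"az": 0,"grip": 0},{"x": 7,"y": 5.7,"z": 0.7,"ax": 1.35,"ay": 0,"az": 0,"grip": 0},{"x": 8.5,"y": 5.7,"z": 0.7,"ax": 1.35,"ay": 0,"az": 0,"grip": 0},{"x": 9,"y": 5.7,"z": 0.7,"ax": 1.35,"ay": 0,"az": 0,"grip": 0},{"x": 9,"y": 5.7,"z": 0.7,"ax": 1.35,"ay": 0,"az": 0,"grip": 0}]'

```text
t: 2.5
ee_pos: [0.4843, 0.2159, 0.0801]
ee_rot: [[-0.003, 0.71, -0.704], [-0.001, -0.704, -0.71], [-1.0, -0.001, 0.003]]
wrist_force: [-0.0, 0.0, 0.6]
grip_width: 0.005
```

```bash
cat >> h.py <<'E'
H=np.array([.622,.2505])
def dpush(th,gap=0,along=.120,z=.080):
    a=-np.radians(7.1)-th; n=np.array([np.cos(a),np.sin(a)]); y=np.array([-n[1],n[0]])
    return np.r_[H+(-.0275-gap)*n-along*y,z], np.degrees(a)
E
python3 -c "
from h import *
st()
for th in (.66,.55,.44,.33,.22,.11,.05,0): p,a=dpush(th); print(th,p.round(4),toolrow(p,a))
f=grab_frame('scene'); save(f,'pics/s1.png',(320,80,480,200),4)"
```

```text
t 2.5 p [0.4843 0.2159 0.0801] phi -44.73 xax [-0.003 -0.001 -1.   ] F [-0.    0.03  0.56] g 0.005189250728269229
0.66 [0.5178 0.1849 0.08  ] [ 0.    1.82 -0.06  0.03  0.02  0.01]
0.55 [0.5256 0.1739 0.08  ] [ 0.    2.36  0.03 -1.02  0.02  0.01]
0.44 [0.5346 0.1638 0.08  ] [ 0.    2.9   0.06 -2.07  0.02  0.01]
0.33 [0.5447 0.1547 0.08  ] [-0.    3.44  0.04 -3.12  0.02  0.02]
0.22 [0.5556 0.1468 0.08  ] [-0.    3.97 -0.05 -4.17  0.02  0.02]
0.11 [0.5674 0.1401 0.08  ] [-0.    4.49 -0.19 -5.22  0.02  0.02]
0.05 [0.5741 0.1371 0.08  ] [-0.    4.77 -0.29 -5.79  0.02  0.02]
0 [0.5799 0.1348 0.08  ] [-0.    5.   -0.39 -6.27  0.02  0.02]
```

View pics/s1.png

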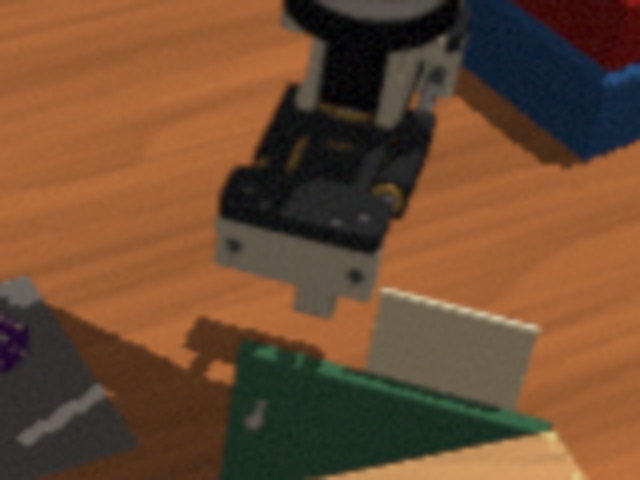

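The picture shows the closed gripper in front of the door, tips near (315,310) in the crop, with the free edge at (240,350). I'll check the tip projection.

```bash
python3 -c "
from h import *
f=grab_frame('scene')
for z in(.08,.1,.164): print(z,(proj(f,[.4843,.2159,z])-[320,80])*4)
for o in (-.0375,.0375): print((proj(f,[.4843-.704*o,.2159-.71*o,.164])-[320,80])*4)"
```

```text
0.08 [316.07402318 306.34466385]
0.1 [321.4667139  275.85533328]
0.164 [339.98925809 171.02975931]
[419.42098711 189.43721662]
[262.50063769 153.09162929]
```

Consistent (tip at row 306). Pushing the door along its arc.

Emit:
step_arm --targets '[{"x": 0,"y": 1,"z": 0,"ax": 0,"ay": 0,"az": 0,"grip": 0},{"x": 0,"y": 1.8,"z": -0.05,"ax": 0,"ay": 0,"az": 0,"grip": 0},{"x": 0,"y": 2.35,"z": 0.03,"ax": -1,"ay": 0,"az": 0,"grip": 0},{"x": 0,"y": 2.9,"z": 0.06,"ax": -2.05,"ay": 0,"az": 0,"grip": 0},{"x": 0,"y": 3.45,"z": 0.04,"ax": -3.1,"ay": 0,"az": 0,"grip": 0},{"x": 0,"y": 3.95,"z": -0.05,"ax": -4.15,"ay": 0,"az": 0,"grip": 0},{"x": 0,"y": 4.25,"z": -0.1,"ax": -4.7,"ay": 0,"az": 0,"grip": 0},{"x": 0,"y": 4.25,"z": -0.1,"ax": -4.7,"ay": 0,"az": 0,"grip": 0}]'

```text
t: 3.4
ee_pos: [0.5637, 0.1427, 0.0833]
ee_rot: [[0.004, 0.958, -0.286], [0.001, -0.286, -0.958], [-1.0, 0.003, -0.002]]
wrist_force: [-0.9, -0.5, -0.1]
grip_width: 0.002
```

```bash
python3 -c "
from h import *
st()
for th in (.16,.11,.05,0,-.03): p,a=dpush(th); print(th,p.round(4),toolrow(p,a))"
```

```text
t 3.4 p [0.5637 0.1427 0.0833] phi -16.61 xax [ 0.004  0.001 -1.   ] F [-0.93 -0.5  -0.1 ] g 0.0015479979281814132
0.16 [0.562 0.143 0.08 ] [ 0.13 -0.07  0.01 -0.06 -0.01 -0.03]
0.11 [0.5674 0.1401 0.08  ] [ 0.13  0.17  0.06 -0.53 -0.01 -0.03]
0.05 [0.5741 0.1371 0.08  ] [ 0.13  0.47  0.1  -1.11 -0.01 -0.03]
0 [0.5799 0.1348 0.08  ] [ 0.13  0.71  0.12 -1.59 -0.01 -0.03]
-0.03 [0.5834 0.1336 0.08  ] [ 0.13  0.86  0.12 -1.87 -0.01 -0.03]
```

Emit:
step_arm --targets '[{"x": 0,"y": 0.15,"z": 0.05,"ax": -0.5,"ay": 0,"az": 0,"grip": 0},{"x": 0,"y": 0.35,"z": 0.08,"ax": -0.9,"ay": 0,"az": 0,"grip": 0},{"x": 0,"y": 0.45,"z": 0.1,"ax": -1.1,"ay": 0,"az": 0,"grip": 0},{"x": 0,"y": 0.55,"z": 0.1,"ax": -1.4,"ay": 0,"az": 0,"grip": 0},{"x": 0,"y": 0.65,"z": 0.12,"ax": -1.6,"ay": 0,"az": 0,"grip": 0},{"x": 0,"y": 0.65,"z": 0.12,"ax": -1.6,"ay": 0,"az": 0,"grip": 0}]'

```text
t: 4.0
ee_pos: [0.5773, 0.1355, 0.0819]
ee_rot: [[0.002, 0.992, -0.124], [0.0, -0.124, -0.992], [-1.0, 0.002, -0.0]]
wrist_force: [0.4, -0.4, 1.3]
grip_width: 0.005
```

```bash
python3 -c "
from h import *
st()
for th in (0,-.03): p,a=dpush(th); print(th,p.round(4),toolrow(p,a))
import pickle
f=grab_frame('scene'); save(f,'pics/s2.png',(350,110,470,210),5)"
```

```text
t 4.0 p [0.5773 0.1355 0.0819] phi -7.1 xax [ 0.002  0.    -1.   ] F [ 0.43 -0.4   1.29] g 0.005440204176875582
0 [0.5799 0.1348 0.08  ] [ 0.07  0.11  0.01  0.   -0.   -0.01]
-0.03 [0.5834 0.1336 0.08  ] [ 0.07  0.25  0.05 -0.29 -0.   -0.01]
```

View pics/s2.png

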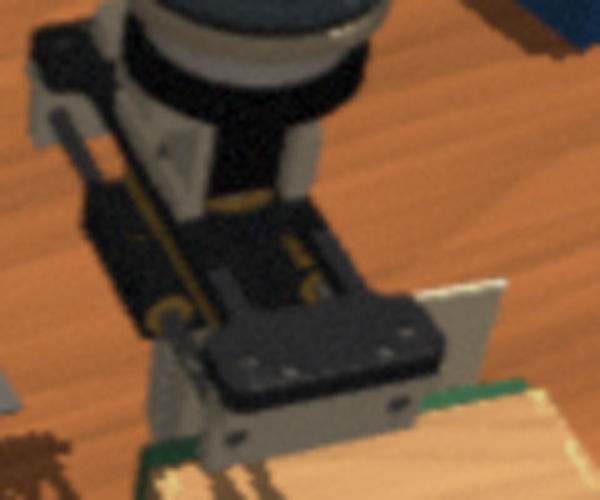

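The door's green edge at (160,455)–(520,385) now looks parallel to the cupboard front, and the force has dropped. A small extra push will confirm it's seated.

Emit:
step_arm --targets '[{"x": 0,"y": 0.1,"z": 0,"ax": 0,"ay": 0,"az": 0,"grip": 0},{"x": 0,"y": 0.2,"z": 0,"ax": 0,"ay": 0,"az": 0,"grip": 0},{"x": 0,"y": 0.25,"z": 0,"ax": 0,"ay": 0,"az": 0,"grip": 0},{"x": 0,"y": 0.25,"z": 0,"ax": 0,"ay": 0,"az": 0,"grip": 0}]'

```text
t: 4.45
ee_pos: [0.5821, 0.1347, 0.0811]
ee_rot: [[-0.003, 0.992, -0.124], [0.0, -0.124, -0.992], [-1.0, -0.003, 0.0]]
wrist_force: [-6.7, 1.0, 6.2]
grip_width: 0.008
```

Emit:
step_arm --targets '[{"x": 0,"y": 0.08,"z": 0,"ax": 0,"ay": 0,"az": 0,"grip": 0},{"x": 0,"y": 0.08,"z": 0,"ax": 0,"ay": 0,"az": 0,"grip": 0},{"x": 0,"y": 0.08,"z": 0,"ax": 0,"ay": 0,"az": 0,"grip": 0}]'

```text
t: 4.75
ee_pos: [0.5823, 0.1346, 0.0811]
ee_rot: [[-0.007, 0.992, -0.123], [-0.0, -0.123, -0.992], [-1.0, -0.007, 0.001]]
wrist_force: [-17.2, 1.7, 12.2]
grip_width: 0.006
```

Stiff at 17 N, so the door is seated. Backing off and rising.

Emit:
step_arm --targets '[{"x": 0,"y": -0.5,"z": 0,"ax": 0,"ay": 0,"az": 0,"grip": 0},{"x": 0,"y": -2,"z": 0,"ax": 0,"ay": 0,"az": 0,"grip": 0},{"x": 0,"y": -3.5,"z": 0,"ax": 0,"ay": 0,"az": 0,"grip": 0},{"x": -1.5,"y": -4,"z": 0,"ax": 0,"ay": 0,"az": 0,"grip": 0.5},{"x": -3.5,"y": -4,"z": 0,"ax": 0,"ay": 0,"az": 0,"grip": 1},{"x": -5.5,"y": -4,"z": 1,"ax": 0,"ay": 0,"az": 0,"grip": 1},{"x": -7.5,"y": -4,"z": 2,"ax": 0,"ay": 0,"az": 0,"grip": 1},{"x": -7.5,"y": -4,"z": 4,"ax": 0,"ay": 0,"az": 0,"grip": 1}]'

```text
t: 5.55
ee_pos: [0.4761, 0.054, 0.2724]
ee_rot: [[0.008, 0.993, -0.121], [0.001, -0.121, -0.993], [-1.0, 0.008, -0.002]]
wrist_force: [0.7, -0.2, -0.6]
grip_width: 0.383
```

```bash
python3 -c "
from h import *
st();print(toolrow([.63,-.157,.22],0))
import pickle
fs={n:grab_frame(n) for n in('scene','top')}; pickle.dump(fs,open('f2.pkl','wb'))
for z,p in(('card',[.6027,.2005,.152]),): print([proj(fs[n],p) for n in fs])
c=lambda f,x,y:cv2.resize(f['pixels'][y:y+90,x:x+120,::-1],None,fx=5,fy=5,interpolation=cv2.INTER_CUBIC)
cv2.imwrite('pics/d3.png',cv2.resize(np.vstack([c(fs['scene'],350,120)[:300],c(fs['top'],160,110)[150:]]),(600,600)))"
```

```text
t 5.55 p [0.4761 0.054  0.2724] phi -6.94 xax [ 0.008  0.001 -1.   ] F [ 0.69 -0.18 -0.59] g 0.3827708991816716
[ 2.14  7.11  7.64 -1.16 -0.01 -0.08]
[array([431.4744073 , 169.40631066]), array([199.9886438 , 167.87132813])]
```

View pics/d3.png

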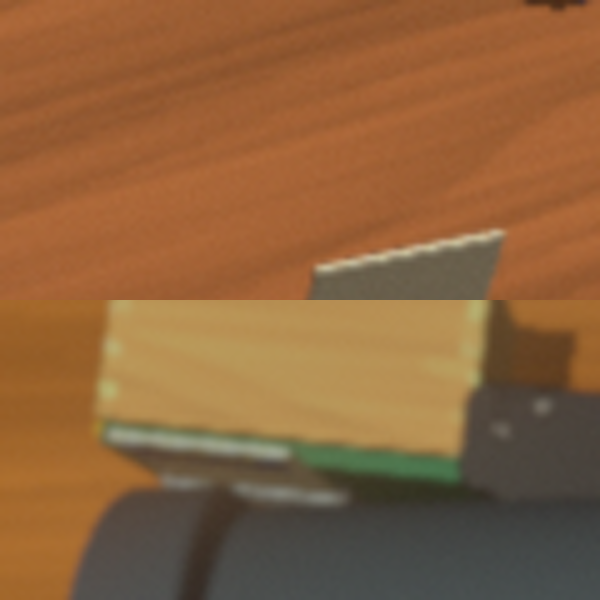

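Door is shut flush. Card top ends: scene (413,173.4)/(450.6,166.6), top (181.6,167)/(217.6,170.6), within 1 px of the prediction. Moving over the clip.

Emit:
step_arm --targets '[{"x": 0,"y": 1.4,"z": 1.4,"ax": -0.2,"ay": 0,"az": 0,"grip": 1},{"x": 0,"y": 2.6,"z": 2.6,"ax": -0.4,"ay": 0,"az": 0,"grip": 1},{"x": 0,"y": 3.9,"z": 4,"ax": -0.6,"ay": 0,"az": 0,"grip": 1},{"x": 0,"y": 5.2,"z": 5.4,"ax": -0.8,"ay": 0,"az": 0,"grip": 1},{"x": 1,"y": 6.4,"z": 6.8,"ax": -1,"ay": 0,"az": 0,"grip": 1},{"x": 2,"y": 7.1,"z": 7.6,"ax": -1.15,"ay": 0,"az": 0,"grip": 1},{"x": 2,"y": 7.1,"z": 7.6,"ax": -1.15,"ay": 0,"az": 0,"grip": 1},{"x": 2,"y": 7.1,"z": 7.6,"ax": -1.15,"ay": 0,"az": 0,"grip": 1}]'

```text
t: 6.45
ee_pos: [0.6268, -0.1566, 0.2166]
ee_rot: [[-0.002, 1.0, -0.004], [0.001, -0.004, -1.0], [-1.0, -0.002, -0.001]]
wrist_force: [-0.4, 0.4, -0.4]
grip_width: 0.998
```

```bash
python3 -c "
from h import *
import pickle
fs=pickle.load(open('f2.pkl','rb'));s,t=fs['scene'],fs['top']
for a,b in(((413,173.4),(181.6,167)),((450.6,166.6),(217.6,170.6))): print('s',atz(s,*a,.152),'t',atz(t,*b,.152))
st();print(toolrow([.63,-.157,.086],0))
f=grab_frame('scene'); save(f,'pics/s4.png',(190,190,310,330),4)"
```

```text
s [0.59913102 0.16625005 0.152     ] t [0.60514091 0.23485822 0.152     ]
s [0.60931272 0.23464479 0.152     ] t [0.59675433 0.16757535 0.152     ]
t 6.45 p [ 0.6268 -0.1566  0.2166] phi -0.23 xax [-0.002  0.001 -1.   ] F [-0.39  0.41 -0.35] g 0.9975056506304174
[ 5.22  0.14  0.02 -0.04 -0.01  0.01]
```

View pics/s4.png

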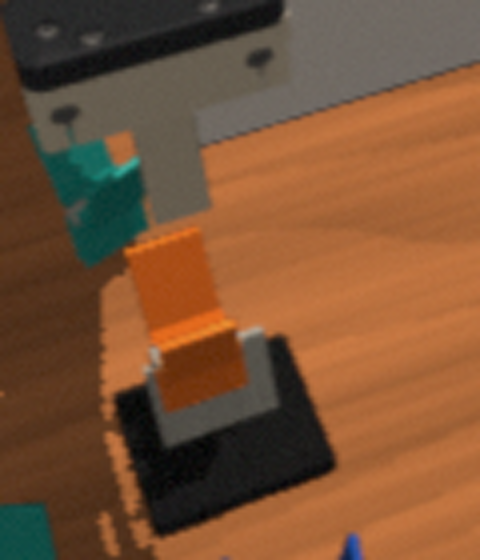

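View: the open fingers straddle the clip, tails at about (165,240) and (200,335). The clip sits near x 0.632. Descending to grasp height.

Emit:
step_arm --targets '[{"x": 1,"y": 0.2,"z": 0,"ax": 0,"ay": 0,"az": 0,"grip": 1},{"x": 2.2,"y": 0.2,"z": 0,"ax": 0,"ay": 0,"az": 0,"grip": 1},{"x": 3.4,"y": 0.2,"z": 0,"ax": 0,"ay": 0,"az": 0,"grip": 1},{"x": 4.4,"y": 0.2,"z": 0,"ax": 0,"ay": 0,"az": 0,"grip": 1},{"x": 5,"y": 0.2,"z": 0,"ax": 0,"ay": 0,"az": 0,"grip": 1},{"x": 5.2,"y": 0.2,"z": 0,"ax": 0,"ay": 0,"az": 0,"grip": 1},{"x": 5.2,"y": 0.2,"z": 0,"ax": 0,"ay": 0,"az": 0,"grip": 1}]' --grip_force 25

```text
t: 7.2
ee_pos: [0.6322, -0.1566, 0.0882]
ee_rot: [[0.001, 1.0, -0.003], [-0.0, -0.003, -1.0], [-1.0, 0.001, 0.0]]
wrist_force: [0.3, 0.2, 0.4]
grip_width: 1.0
```

```bash
python3 -c "
from h import *
st();print(toolrow([.632,-.158,.086],0))
f=grab_frame('scene'); save(f,'pics/s5.png',(190,210,310,330),5)"
```

```text
t 7.2 p [ 0.6322 -0.1566  0.0882] phi -0.15 xax [ 0.001 -0.    -1.   ] F [0.29 0.19 0.42] g 1.0001700820273638
[ 0.09 -0.01  0.06 -0.03  0.   -0.01]
```

View pics/s5.png

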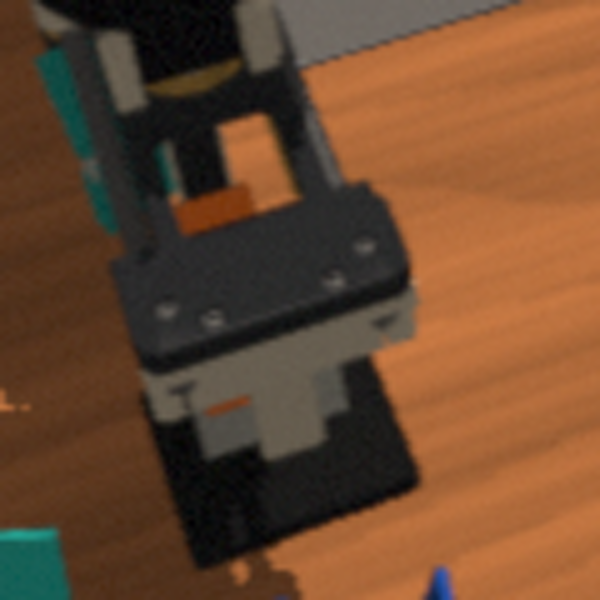

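The fingers straddle the clip: near finger at (290,430), orange jaw showing at (230,405), aligned within about 3 mm. Squeezing.

Emit:
step_arm --targets '[{"x": 0.08,"y": 0,"z": 0,"ax": 0,"ay": 0,"az": 0,"grip": 0.5},{"x": 0.08,"y": 0,"z": 0,"ax": 0,"ay": 0,"az": 0,"grip": 0.4},{"x": 0.08,"y": 0,"z": 0,"ax": 0,"ay": 0,"az": 0,"grip": 0.3},{"x": 0.08,"y": 0,"z": 0,"ax": 0,"ay": 0,"az": 0,"grip": 0.2},{"x": 0.08,"y": 0,"z": 0,"ax": 0,"ay": 0,"az": 0,"grip": 0.1},{"x": 0.08,"y": 0,"z": 0,"ax": 0,"ay": 0,"az": 0,"grip": 0},{"x": 0.08,"y": 0,"z": 0,"ax": 0,"ay": 0,"az": 0,"grip": 0},{"x": 0.08,"y": 0,"z": 0,"ax": 0,"ay": 0,"az": 0,"grip": 0}]' --grip_force 25

```text
t: 8.05
ee_pos: [0.6329, -0.1572, 0.0868]
ee_rot: [[0.003, 1.0, -0.003], [-0.001, -0.003, -1.0], [-1.0, 0.003, 0.001]]
wrist_force: [-0.1, 0.5, 8.8]
grip_width: 0.366
```

Emit:
step_arm --targets '[{"x": 0,"y": 0,"z": 0,"ax": 0,"ay": 0,"az": 0,"grip": 0},{"x": 0,"y": 0,"z": 0,"ax": 0,"ay": 0,"az": 0,"grip": 0}]' --grip_force 28

```text
t: 8.25
ee_pos: [0.6328, -0.1573, 0.0869]
ee_rot: [[0.002, 1.0, -0.003], [-0.001, -0.003, -1.0], [-1.0, 0.002, 0.001]]
wrist_force: [-1.0, 0.1, 9.1]
grip_width: 0.278
```

Grip at 0.278 × 93 = 25.9 mm, so the tails are at their stop. Lifting straight up.

Emit:
step_arm --targets '[{"x": -0.3,"y": 0,"z": 0,"ax": 0,"ay": 0,"az": 0,"grip": 0},{"x": -0.8,"y": 0,"z": 0,"ax": 0,"ay": 0,"az": 0,"grip": 0},{"x": -1.5,"y": 0,"z": 0,"ax": 0,"ay": 0,"az": 0,"grip": 0},{"x": -2.5,"y": 0,"z": 0,"ax": 0,"ay": 0,"az": 0,"grip": 0},{"x": -3.7,"y": 0,"z": 0,"ax": 0,"ay": 0,"az": 0,"grip": 0},{"x": -5,"y": 0,"z": 0,"ax": 0,"ay": 0,"az": 0,"grip": 0},{"x": -6,"y": 0,"z": 0,"ax": 0,"ay": 0,"az": 0,"grip": 0},{"x": -6.3,"y": 0,"z": 0,"ax": 0,"ay": 0,"az": 0,"grip": 0}]'

```text
t: 9.05
ee_pos: [0.6327, -0.1572, 0.2466]
ee_rot: [[0.005, 1.0, -0.003], [-0.001, -0.003, -1.0], [-1.0, 0.005, 0.001]]
wrist_force: [1.1, -0.3, -0.2]
grip_width: 0.276
```

```bash
python3 -c "
from h import *
st();print(toolrow([.6035,.2008,.245],-7.1))"
```

```text
t 9.05 p [ 0.6327 -0.1572  0.2466] phi -0.18 xax [ 0.005 -0.001 -1.   ] F [ 1.14 -0.35 -0.22] g 0.27554466498600305
[ 4.000e-02 -1.210e+00 -1.432e+01  1.150e+00  1.000e-02 -4.000e-02]
```

Emit:
step_arm --targets '[{"x": 0,"y": -0.1,"z": -0.6,"ax": 0.1,"ay": 0,"az": 0,"grip": 0},{"x": 0,"y": -0.2,"z": -1.7,"ax": 0.2,"ay": 0,"az": 0,"grip": 0},{"x": 0,"y": -0.3,"z": -3,"ax": 0.3,"ay": 0,"az": 0,"grip": 0},{"x": 0,"y": -0.4,"z": -4.3,"ax": 0.4,"ay": 0,"az": 0,"grip": 0},{"x": 0,"y": -0.5,"z": -5.6,"ax": 0.5,"ay": 0,"az": 0,"grip": 0},{"x": 0,"y": -0.6,"z": -6.9,"ax": 0.6,"ay": 0,"az": 0,"grip": 0},{"x": 0,"y": -0.7,"z": -8.2,"ax": 0.7,"ay": 0,"az": 0,"grip": 0},{"x": 0,"y": -0.8,"z": -9.4,"ax": 0.8,"ay": 0,"az": 0,"grip": 0}]'

```text
t: 9.85
ee_pos: [0.6119, 0.0795, 0.2422]
ee_rot: [[-0.001, 0.996, -0.087], [-0.0, -0.087, -0.996], [-1.0, -0.001, 0.0]]
wrist_force: [0.3, 0.4, -0.4]
grip_width: 0.273
```

Emit:
step_arm --targets '[{"x": 0,"y": -0.1,"z": -1.2,"ax": 0.1,"ay": 0,"az": 0,"grip": 0},{"x": 0,"y": -0.2,"z": -2.4,"ax": 0.2,"ay": 0,"az": 0,"grip": 0},{"x": 0,"y": -0.3,"z": -3.5,"ax": 0.3,"ay": 0,"az": 0,"grip": 0},{"x": 0,"y": -0.4,"z": -4.3,"ax": 0.35,"ay": 0,"az": 0,"grip": 0},{"x": 0,"y": -0.4,"z": -4.6,"ax": 0.35,"ay": 0,"az": 0,"grip": 0},{"x": 0,"y": -0.4,"z": -4.6,"ax": 0.35,"ay": 0,"az": 0,"grip": 0}]'

```text
t: 10.45
ee_pos: [0.6124, 0.194, 0.2423]
ee_rot: [[-0.001, 0.993, -0.122], [-0.0, -0.122, -0.993], [-1.0, -0.001, 0.0]]
wrist_force: [-0.0, 0.4, -0.8]
grip_width: 0.276
```

```bash
python3 -c "
from h import *
import pickle
st();print(toolrow([.6035,.2008,.245],-7.1))
fs={n:grab_frame(n) for n in('scene','top')}; pickle.dump(fs,open('f6.pkl','wb'))
p=observe()['ee_pos']
for n in fs: print(n,proj(fs[n],[.6035,.2008,.152]),proj(fs[n],p-np.array([0,0,.011])))
save(fs['scene'],'pics/s6.png',(340,50,500,200),5) 
"
```

```text
t 10.45 p [0.6124 0.194  0.2423] phi -7.01 xax [-0.001 -0.    -1.   ] F [-0.    0.38 -0.76] g 0.2758479484031456
[-0.11 -0.39 -0.23  0.02  0.    0.01]
scene [431.88178101 169.65460157] [440.25550706 137.310802  ]
top [199.82952437 167.45543458] [192.60690856 153.40000725]
```

View pics/s6.png

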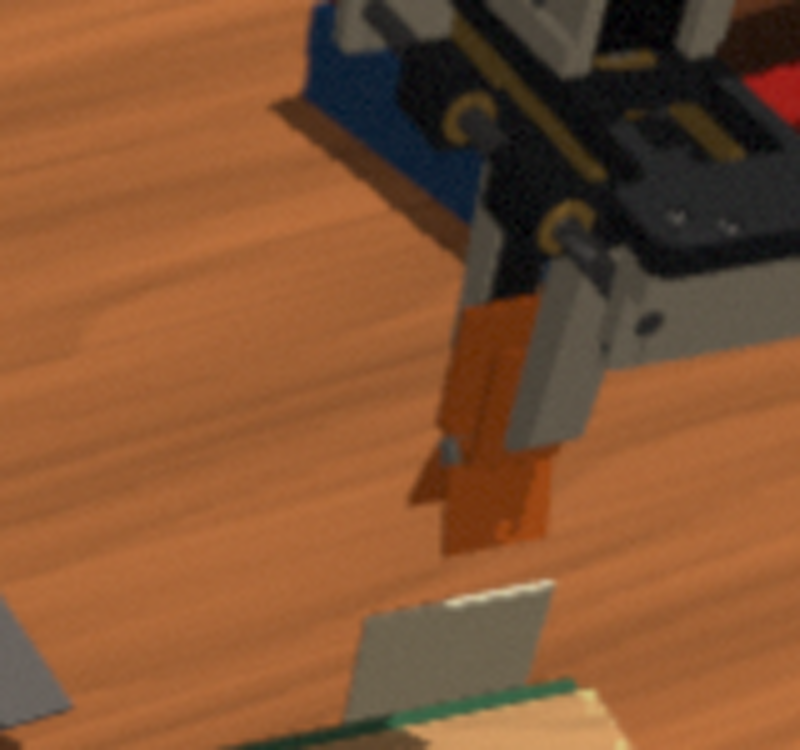

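The clip is held gaping above the card: barrel end (450,450), camera-side jaw tip (445,555)–(545,535), robot-side tip corner (410,503). I'll compare these with the model at the current TCP.

```bash
python3 -c "
from h import *
import pickle
from scipy.optimize import least_squares
fs=pickle.load(open('f6.pkl','rb')); f=fs['scene']
a=np.radians(-7.0); n=np.array([np.cos(a),np.sin(a),0]); y=np.array([-n[1],n[0],0]); z=np.array([0,0,1])
p=np.array([.6124,.194,.2423])
pts=[(0,-.017,0,450,450),(.0145,-.018,-.033,445,555),(.0145,.018,-.033,545,535),(-.0145,-.018,-.033,410,503)]
pr=lambda o,q:(proj(f,p+z*(-.011)+o+n*q[0]+y*q[1]+z*q[2])-[340,50])*5
for q in pts: print(pr(np.zeros(3),q),q[3:])
r=least_squares(lambda o:np.concatenate([pr(o,q)-q[3:] for q in pts]),np.zeros(3)); print('offset mm',r.x*1000,r.fun)
for c in [(.6042,.2004),(.6009,.2012),(.6035,.2008)]: print(c,(proj(f,[*c,.152])-[340,50])*5)
"
```

```text
[454.14953201 445.31135011] (450, 450)
[451.98004345 555.21242384] (445, 555)
[555.24523843 534.82136501] (545, 535)
[412.95429619 497.94922434] (410, 503)
offset mm [-22.19030886  17.3791933  -24.38648268] [-1.33433898  0.95390603  1.7094769   0.28677499 -0.06474047  0.89867597
 -0.29223608 -2.20697101]
(0.6042, 0.2004) [459.53110571 599.87158472]
(0.6009, 0.2012) [456.24038347 593.18838082]
(0.6035, 0.2008) [459.40890504 598.27300785]
```

Residuals are about 1 px, so the clip sits about 1.5 mm to -y in the grip. Centring, then a staged descent to TCP z ≈ 0.178.

Emit:
step_arm --targets '[{"x": 0,"y": -0.2,"z": -0.15,"ax": 0,"ay": 0,"az": 0,"grip": 0},{"x": 0,"y": -0.37,"z": -0.3,"ax": 0,"ay": 0,"az": 0,"grip": 0},{"x": 0.3,"y": -0.37,"z": -0.3,"ax": 0,"ay": 0,"az": 0,"grip": 0},{"x": 0.7,"y": -0.37,"z": -0.3,"ax": 0,"ay": 0,"az": 0,"grip": 0},{"x": 1,"y": -0.37,"z": -0.3,"ax": 0,"ay": 0,"az": 0,"grip": 0},{"x": 1,"y": -0.37,"z": -0.3,"ax": 0,"ay": 0,"az": 0,"grip": 0},{"x": 1,"y": -0.37,"z": -0.3,"ax": 0,"ay": 0,"az": 0,"grip": 0}]'

```text
t: 11.25
ee_pos: [0.6044, 0.202, 0.2177]
ee_rot: [[-0.0, 0.992, -0.123], [-0.0, -0.123, -0.992], [-1.0, -0.0, 0.0]]
wrist_force: [-0.7, 1.1, -0.9]
grip_width: 0.278
```

```bash
python3 -c "
from h import *
import pickle
st();print(toolrow([.6035,.202,.178],-7.1))
fs={n:grab_frame(n) for n in('scene','top')}; pickle.dump(fs,open('f7.pkl','wb'))
c=lambda f,x,y:cv2.resize(f['pixels'][y:y+100,x:x+80,::-1],None,fx=5,fy=5,interpolation=cv2.INTER_CUBIC)
cv2.imwrite('pics/s7.png',np.hstack([c(fs['scene'],395,110),c(fs['top'],160,110)]))
"
```

```text
t 11.25 p [0.6044 0.202  0.2177] phi -7.08 xax [-0. -0. -1.] F [-0.74  1.13 -0.87] g 0.27839155398525733
[ 1.59 -0.03  0.01  0.    0.    0.  ]
```

View pics/s7.png

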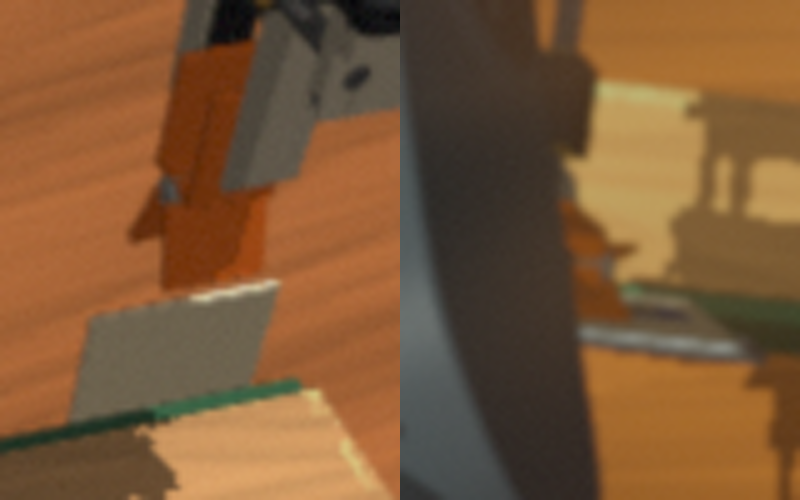

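Both views show the clip above the card. Cross-checking x with the barrel end in the top view (crop (600,262)).

```bash
python3 -c "
from h import *
import pickle
fs=pickle.load(open('f7.pkl','rb'))
a=np.radians(-7.08); n=np.array([np.cos(a),np.sin(a),0]); y=np.array([-n[1],n[0],0])
p=np.array([.6044,.202,.2177-.0115])
print('top pred',proj(fs['top'],p-.017*y),'meas',(200,162.4)); print('scene pred',proj(fs['scene'],p-.017*y),'meas',(395+168/5,110+188/5))
q,e=tri(fs['top'],(200,162.4),fs['scene'],(395+168/5,110+188/5)); print('barrel end',q,e,'model',p-.017*y)
q1,e1=tri(fs['top'],(217.6,170.6),fs['scene'],(413,173.4));q2,e2=tri(fs['top'],(181.6,167),fs['scene'],(450.6,166.6)); print('card ends',q1,e1,q2,e2,(q1+q2)/2)
"
```

```text
top pred [200.93981049 162.27933783] meas (200, 162.4)
scene pred [429.46235394 147.12460177] meas (428.6, 147.6)
barrel end [0.60172982 0.18579489 0.20489755] 0.0027698390963919956 model [0.60230466 0.18512962 0.2062    ]
card ends [0.5971385  0.16798145 0.14964436] 0.00018510876120577253 [0.60622514 0.2366864  0.14844196] 0.0016153614194202998 [0.60168182 0.20233393 0.14904316]
```

The clip agrees with the model to about 1 mm, and the card middle is at (0.602–0.604, 0.201–0.202). Descending.

Emit:
step_arm --targets '[{"x": 0.2,"y": -0.05,"z": 0,"ax": 0,"ay": 0,"az": 0,"grip": 0},{"x": 0.5,"y": -0.05,"z": 0,"ax": 0,"ay": 0,"az": 0,"grip": 0},{"x": 0.8,"y": -0.05,"z": 0,"ax": 0,"ay": 0,"az": 0,"grip": 0},{"x": 1.1,"y": -0.05,"z": 0,"ax": 0,"ay": 0,"az": 0,"grip": 0},{"x": 1.35,"y": -0.05,"z": 0,"ax": 0,"ay": 0,"az": 0,"grip": 0},{"x": 1.55,"y": -0.05,"z": 0,"ax": 0,"ay": 0,"az": 0,"grip": 0},{"x": 1.6,"y": -0.05,"z": 0,"ax": 0,"ay": 0,"az": 0,"grip": 0},{"x": 1.6,"y": -0.05,"z": 0,"ax": 0,"ay": 0,"az": 0,"grip": 0}]'

```text
t: 12.15
ee_pos: [0.6031, 0.2023, 0.1778]
ee_rot: [[-0.0, 0.992, -0.123], [-0.0, -0.123, -0.992], [-1.0, -0.0, 0.0]]
wrist_force: [0.2, -0.2, -0.2]
grip_width: 0.276
```

```bash
python3 -c "
from h import *
st()
fs={n:grab_frame(n) for n in('scene','top')}
c=lambda f,x,y:cv2.resize(f['pixels'][y:y+100,x:x+80,::-1],None,fx=5,fy=5,interpolation=cv2.INTER_CUBIC)
cv2.imwrite('pics/s8.png',np.hstack([c(fs['scene'],395,110),c(fs['top'],160,110)]))
"
```

```text
t 12.15 p [0.6031 0.2023 0.1778] phi -7.08 xax [-0. -0. -1.] F [ 0.17 -0.23 -0.17] g 0.2761818609174644
```

View pics/s8.png

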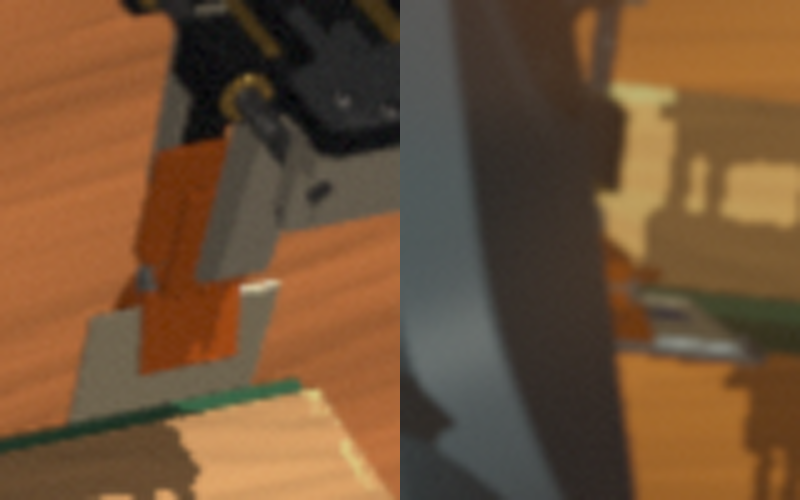

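The camera-side jaw overlaps the back of the card, and the robot-side jaw goes behind it in this view, so it is in front of the card. The barrel at (147,280) is above the card edge at about row 305. The card corners haven't moved and the forces are near zero. Handing in.

```bash
python3 -c "
from workcell import ticket
print(ticket.sign_off())"
```

```text
the job is handed in; nothing more can be done
None
```

The job is handed in at about 12 s of the 56 s. The door is shut on its catch, and the orange clip is held squeezed open astride the middle of the card's top edge.

- **Door:** it went over the catch, then met a stiff stop; I pushed it to 17 N before backing off. The top view showed it flush with the cupboard.
- **Clip:** the tails are at their stop, about 25.7 mm against the 26 mm given, so the jaws are fully spread. By the clip's given sizes, the jaw tips are about 18 mm below the card edge and the barrel's underside about 9 mm above it.
- **Last checks:** wrist force is about 0.3 N and the card's corners are where they were before the descent, so nothing is touching. I did nothing near the dice or the bell, but did not re-check them in a picture at the end.
- **Disagreements:** the two cameras differed by 3–4 mm on where the card is front to back, so I aimed between them. That leaves several millimetres of clearance on each side. The clip may sit about 1 mm off centre along the edge. The last view hides the front jaw behind the card, so its position comes from the clip's geometry and the lack of contact force.

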